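# Load a till roll on its sprung spindle and lock it

### The arm

A 6-joint arm with a two-finger parallel gripper is mounted at the origin on the work surface; the furniture and walls round the work are solid. World frame = base frame: x ahead of the robot, y to its left, z up, the work surface at z = 0. Lengths are in mm, angles in rad, forces in N, time in s.
With the tool pointing down it reaches from about 250 to 850 mm from the base axis. Payload 12.5 kg.
Tool frame: the origin (TCP) lies on the centre line of the jaws, within the pads' length; the fingertips stand 14 mm ahead of it and the grasp point (between the pads) lies 5 mm behind it (manip.tips_ahead is the distance from the TCP to the fingertips, in mm); z points along the fingers, y is the line along which they close (so a half turn about z gives the same grasp; the last joint's range is limited). The gripper opens to 93 mm and grips with 3 to 60 N. Pads are 15 mm wide; open, the fingers measure 128 mm over their backs; the gripper's body (75 mm by 188 mm) begins 65 mm behind the grasp point.
Start: joints at [-1.198, 0.351, 1.652, -0, 1.139, -0.085], TCP at [243.103, -493.341, 232.633] pointing down, gripper open.
Joint ranges: [-2.75, 2.75], [-0.79, 2.1], [0.01, 2.65], [-1.57, 4.71], [0.07, 3.14], [-2.87, 2.87]. Speed limits (rad/s): [2.22, 2.22, 2.79, 3.14, 3.14, 3.14].

### API

Orientations are given as a rotation vector (axis times angle).
In Python, from plant import manip gives the robot as it stands.
- The arm moves only by the shell command python3 shift.py 'ROWS'. ROWS is a JSON list of rows, 1 to 5 of them, each of 7 numbers: dx, dy, dz in mm, then a rotation vector rx, ry, rz in rad, then the finger opening in mm; each row is the pose to reach, as a shift and turn from the pose commanded when the command began, along the tool's axes at that moment; what a row does not reach only later rows make up. A row lasts 1/10 s, in which the tool goes at most 50 mm and 0.15 rad, less where a joint would pass 70% of its speed; a pose out of reach is approached as far as the arm can. The fingers move at their own pace and stop on an object; the grip force is fixed at half the most. Time passes only in rows, so rows that do not move let the fingers close. It prints the time, the measured TCP pose, the force, the opening and the grip force at its end.
- manip.get_state(): the state, without advancing time (a new reading comes with each control period).
- manip.snapshot(name): name is "side" or "top"; returns a dict with "color" (384x512x3 uint8, red, green, blue), "K" (3x3 intrinsics, pixels), "k1" (the pictures are not rectified: a ray, as slopes to the right and down, at radius r is drawn at 1 + k1 r^2 times it, then the intrinsics apply), "world_from_camera" (4x4, takes a point from camera to world coordinates). Camera axes: x right, y up, looking along -z (the intrinsics and any distortion apply to the point x, -y, -z); pixel columns grow to the right and rows downward; lengths in mm; the calibration is good to about 2 mm. A picture is of the moment at which its call begins. There is no depth.
- manip.job_done(): hands the job in; it is judged then, once.
The state is a dict: "time": time; "joints": joint angles; "joint_vel": joint speeds; "joint_torque": joint torques, N m; "ee_pos": TCP position; "tool_rot": TCP orientation; "force": force on the tool from outside, world axes, zero at the start; "ft_torque": the same for the moment, N m; "grip_width": finger opening in mm; "gripper_force": force on a finger pad.
Only numpy, scipy, OpenCV 4.12 (cv2) and the standard library are available. Lean on these libraries where they do the work, as an engineer would, in place of code of your own. Each camera call takes 0.05 s, during which the arm holds its last target. There are 200 camera calls.

### The job

Load the new till roll from the wooden cradle into the grey holder: put the orange plunger in the groove of the tall post, push the roll against its spring until the steel pin can drop past the low cheek, and let the spring push the pin fully home in the round cup. Only then press the red pad at the front fully down, so that the lever's other end tips up beside the roll and locks it. Leave the other things on the table where they are.

Things in the scene. Friction and masses are not known exactly. Their poses are not given: they have to be found in the camera images.
- holder: Till-roll holder, fixed. Origin: on the table under the middle of the roll's place; y along the spindle axis, -x its front (lever side), z up. Base plate 6 mm thick, x -45 to 35, y -61 to 70 mm, and under the lever to x -110. Low grey cheek at -y with a round cup, tall grey post at +y with a groove. Seated, the spindle's axis is at z 58 mm, the roll's middle at y 0.
- socket (a point): Centre of the mouth of the round blind cup in the low cheek (holder x 0, y -43, z 60 mm): 12 mm in diameter, 8 mm deep toward -y. The cheek is 30 mm wide in x, y -55 to -43, its top at z 71 mm.
- groove (a point): Point on the groove's back wall where the seated plunger's tip rests (holder x 0, y 58, z 58 mm). The groove is upright, 14 mm wide in x, floor at z 53 mm, open at the top (with a small flare) and toward the roll; the tall post is y 46 to 65 mm, 32 mm wide in x, its top at z 95 mm.
- lock (a joint): Lock lever, a seesaw pivoting along y at holder x -38, y 37.5, z 20 mm. Radians: 0 = red tongue down (unlocked, starts at 0 to 0.08), 0.46 = stop, tongue up beside the roll's end (locked). 1.5 to 2 N on the pad moves it; the stiff pivot keeps it where it is left. Tongue top at z 30 mm when down (under the roll), 45 mm when locked.
- lock_pad (a point): Middle of the top of the lever's red press pad (26 x 26 mm) at the holder's front: about holder x -75, y 37.5, z 45 mm when unlocked; pressed fully down it sinks about 18 mm, to z 26 mm and x -82, and the lever's other end tips up.
- cradle: Low wooden cradle, 46 x 54 mm, 16 mm high, fixed to the table, on which the new roll lies at the start. Origin: centre of its underside; the roll's axis is along its y, 34 mm above the table.
- spindle: New white till roll, 48 mm in diameter, 57 mm long, about 0.13 kg, fixed on a sprung spindle. Origin: its middle, on the axis; y runs along the axis from steel pin (-y, rigid, 8 mm thick) to orange plunger (+y, 10 mm thick). Black hubs, 18 mm in diameter, reach y +-31 mm. It starts the same way round as the holder, within 0.8 rad.
- pin_tip (a point): End of the rigid steel pin, on the axis, 51 mm from the roll's middle.
- plunger_tip (a point): End of the orange spring plunger, on the axis, 62 mm from the roll's middle when free. Coming down from above, the free plunger drops into the groove, and the roll (at axis height 80 mm or more, pin above the cheek) clears the cheek, while the roll's middle is at holder y -14 to -5 mm.
- plunger (a joint): How far the plunger is pushed in, m: 0 = free, stop at 0.020. Spring: 1.4 N plus 0.45 N per mm (8.5 N at 16 mm). Seated, it stays pushed in about 4 mm. The steel pin passes the low cheek while the roll's middle is 8 to 15 mm nearer the tall post than when seated (plunger in 12 to 19 mm).
- tape_measure: Bystander: yellow tape measure, 28 x 69 x 62 mm high. Origin: centre of its underside.
- glue_stick: Bystander: white glue stick with a red cap, standing, 24 mm across, 83 mm high. Origin: centre of its underside.
- stapler: Bystander: red and black desk stapler, 136 x 37 x 50 mm high. Origin: centre of its underside.
- staples_box: Bystander: green box of staples, 36 x 58 x 24 mm high. Origin: centre of its underside.
- eraser: Bystander: blue and white eraser, 19 x 42 x 12 mm high. Origin: centre of its underside.
- tape_brown: Bystander: roll of brown packing tape lying on its flat side, 68 mm across, 48 mm high. Origin: centre of its underside.
- green_marker: Bystander: green and white felt marker lying down, 138 x 17 x 18 mm. Origin: centre of its underside.

How it is judged:
By the outcome, as a careful person would: the job done as asked, in the order asked, and still so for the second after the job is handed in, with the robot touching nothing.
It also fails if it takes over 56 s, if anything falls off the work surface, if the arm or the gripper's body presses on something with over 40 N, if the wrist force passes 120 N, or if a joint passes its speed limit or range.

## Working session

There is one attempt and no reset: what is moved stays moved. The work goes in short steps, Python scripts to look and compute and a shell command to move; the robot and the scene stay as the last step left them, time stands still between calls to the robot, and variables do not carry over. Pictures are saved under pics/ and viewed, at most 10 in all, crops included, and the job is handed in when it is done.

```bash
ls; mkdir -p pics; python3 - <<'E'
from plant import manip
import cv2
for n in("top","side"):
    s=manip.snapshot(n); cv2.imwrite(f"pics/{n}0.png",s["color"][:,:,::-1]); print(s["K"],s["k1"],s["world_from_camera"])
st=manip.get_state(); print(st["ee_pos"],st["tool_rot"],st["force"],st["time"])
E
```

```text
pics
plant.py
shift.py
[[375.00383928   0.         250.89023947]
 [  0.         375.00383928 195.68969702]
 [  0.           0.           1.        ]] -0.1043452209453009 [[-1.76943080e-02  9.81182727e-01 -1.92268996e-01  1.93942708e+02]
 [-9.99842927e-01 -1.71685818e-02  4.40015209e-03 -8.25160643e+01]
 [ 1.01636725e-03  1.92316653e-01  9.81332396e-01  1.55194377e+03]
 [ 0.00000000e+00  0.00000000e+00  0.00000000e+00  1.00000000e+00]]
[[450.51991017   0.         252.26316819]
 [  0.         450.51991017 191.76512453]
 [  0.           0.           1.        ]] -0.01036355472544095 [[ 9.99229984e-01 -3.46106463e-02  1.84808437e-02  5.18989228e+02]
 [ 3.64441211e-02  6.44238421e-01 -7.63955943e-01 -1.17721886e+03]
 [ 1.45349394e-02  7.64041203e-01  6.45003702e-01  9.62110438e+02]
 [ 0.00000000e+00  0.00000000e+00  0.00000000e+00  1.00000000e+00]]
[ 242.99345018 -493.09691595  232.18668568] [-3.05871903e+00 -7.12622790e-01  2.68161562e-04] [ 0.43325773 -0.17856417 -0.48072086] 0.1
```

View pics/top0.png

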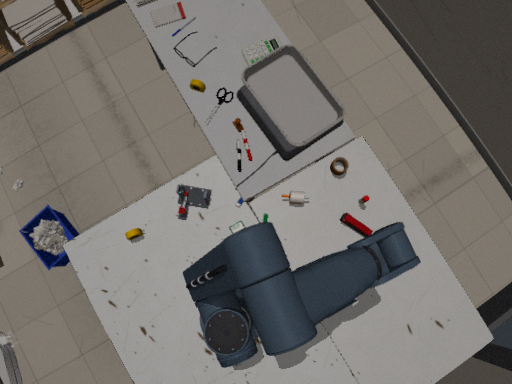

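View pics/side0.png

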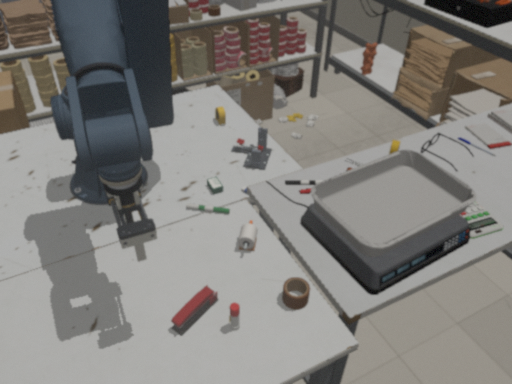

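The top view shows the holder near (193,197) with its red pad at about (183,210), and the roll at (296,198). In the side view the holder is near (258,150) and the roll at (249,236). I'll zoom in on both.

```bash
cat > h.py <<'E'
import numpy as np, cv2
from plant import manip
from scipy.spatial.transform import Rotation as R
def ray(s,u,v):
    K=s["K"]; p=np.array([(u-K[0,2])/K[0,0],(v-K[1,2])/K[1,1]]); q=p.copy()
    for _ in range(20): q=p/(1+s["k1"]*(q@q))
    T=s["world_from_camera"]; d=T[:3,:3]@np.array([q[0],-q[1],-1]); return T[:3,3],d/np.linalg.norm(d)
def plane(s,u,v,z):
    o,d=ray(s,u,v); return o+d*(z-o[2])/d[2]
def tri(s1,p1,s2,p2):
    A=0;b=0
    for s,p in((s1,p1),(s2,p2)):
        o,d=ray(s,*p); M=np.eye(3)-np.outer(d,d); A=A+M; b=b+M@o
    return np.linalg.solve(A,b)
def proj(s,P):
    T=s["world_from_camera"]; c=T[:3,:3].T@(np.asarray(P,float)-T[:3,3]); q=np.array([c[0],-c[1]])/-c[2]
    q=q*(1+s["k1"]*(q@q)); return s["K"][:2,:2]@q+s["K"][:2,2]
def crop(s,u0,v0,u1,v1,k):
    return cv2.resize(s["color"][v0:v1,u0:u1,::-1],None,fx=k,fy=k,interpolation=cv2.INTER_CUBIC)
def tool(v):  # world vector -> tool axes now
    return R.from_rotvec(manip.get_state()["tool_rot"]).inv().apply(v)
E
python3 - <<'E'
from h import *
t=manip.snapshot("top"); s=manip.snapshot("side")
a=crop(t,170,175,220,225,8); b=crop(t,272,173,322,223,8)
cv2.imwrite("pics/ct.png",np.hstack([a[:,:400],b]))
a=crop(s,225,120,275,170,8); b=crop(s,224,210,274,260,8)
cv2.imwrite("pics/cs.png",np.hstack([a,b]))
E
```

```text
(no output)
```

View pics/ct.png

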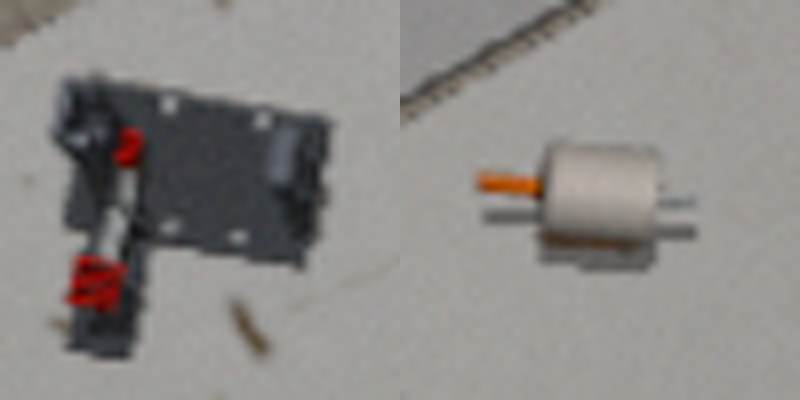

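View pics/cs.png

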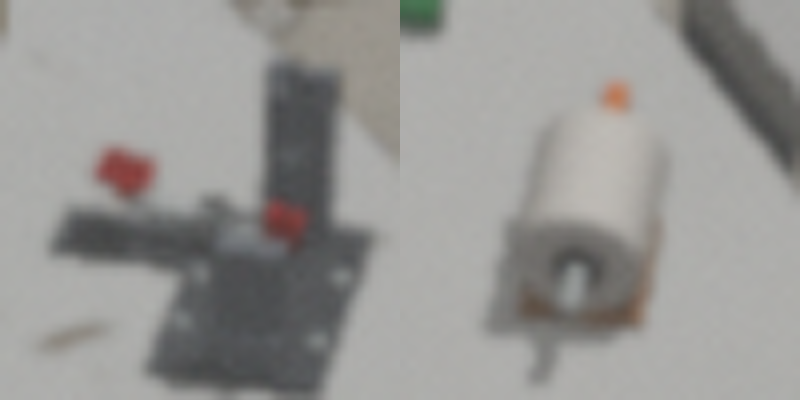

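The crops show the holder's plate corners, post (left/+y) and cheek (right/−y), the red tongue and pad, and the roll with its orange plunger (left) and steel pin (right). Next is a rigid fit of those points.

```bash
cat > fit.py <<'E'
from h import *
from scipy.optimize import least_squares
t=manip.snapshot("top"); s=manip.snapshot("side")
T=lambda x,y:(170+(x-3.5)/8,175+(y-3.5)/8); T2=lambda x,y:(272+(x-403.5)/8,173+(y-3.5)/8)
S=lambda x,y:(225+(x-3.5)/8,120+(y-3.5)/8); S2=lambda x,y:(224+(x-403.5)/8,210+(y-3.5)/8)
pts=[(t,T(332,118),(35,-61,6)),(t,T(300,268),(-45,-61,6)),(t,T(98,284),(-75,37.5,45)),
 (t,T(67,225),(-45,70,6)),(s,S(147,374),(-45,-61,6)),(s,S(320,390),(35,-61,6)),
 (s,S(375,234),(35,70,6)),(s,S(268,66),(-16,46,95)),(s,S(340,74),(16,46,95)),(s,S(127,172),(-75,37.5,45))]
def W(q,p): c,n=np.cos(q[2]),np.sin(q[2]); return np.array([q[0]+c*p[0]-n*p[1],q[1]+n*p[0]+c*p[1],p[2]])
f=lambda q:np.concatenate([proj(c,W(q,p))-u for c,u,p in pts])
x0=plane(t,*T(200,180),6); r=least_squares(f,[x0[0],x0[1],-.1],loss="soft_l1",x_scale=[10,10,.1])
print("holder",r.x); print(r.fun.reshape(-1,2).round(1))
ps=[(t,T2(478,183),(0,62,34)),(t,T2(694,203),(0,-51,34)),(s,S2(617,83),(0,62,36)),(s,S2(572,303),(0,-51,34))]
pts=ps; x0=plane(t,*T2(600,190),34); r=least_squares(f,[x0[0],x0[1],-.1],x_scale=[10,10,.1]); print("roll",r.x); print(r.fun.reshape(-1,2).round(1))
for c,ct in((t,"top"),(s,"side")):
    print(ct,proj(c,W(r.x,(0,0,34))))
h=cv2.cvtColor(t["color"],cv2.COLOR_RGB2HSV)
for p in [T2(545,187),T2(660,195)]: print(plane(t,*p,34))
E
python3 fit.py
```

```text
holder [ 5.06446231e+02  1.45530675e+02 -1.75501421e-01]
[[-0.3 -0.7]
 [ 0.3 -1. ]
 [-0.5 -1.1]
 [-1.1 -0.5]
 [-0.6 -0.2]
 [ 0.   1. ]
 [-0.2 -0.3]
 [-1.   1.9]
 [-1.2  2. ]
 [ 0.  -0.5]]
roll [ 4.85365389e+02 -2.72896323e+02 -1.04454020e-01]
[[-0.9 -0.4]
 [-0.7 -0.5]
 [-0.2  0.3]
 [-0.5  1.1]]
top [295.35808178 196.34791065]
side [247.32908893 235.53456674]
[ 487.50266406 -249.48646452   34.        ]
[ 482.2523308 -308.8733216   34.       ]
```

```bash
sed -i 's/(-16,46,95)/(-16,65,95)/;s/(16,46,95)/(16,65,95)/' fit.py; cat > go.py <<'E'
import sys
from h import *
# go.py x y z yaw(of the tool's y axis): shift in tool axes to a downward pose
x,y,z,a=map(float,sys.argv[1:5]); st=manip.get_state(); R0=R.from_rotvec(st["tool_rot"])
ty=np.array([np.cos(a),np.sin(a),0]); tz=np.array([0,0,-1.]); Rt=R.from_matrix(np.c_[np.cross(ty,tz),ty,tz])
print("d",R0.inv().apply(np.array([x,y,z])-st["ee_pos"]).round(1),"rot",(R0.inv()*Rt).as_rotvec().round(3),"F",np.round(st["force"],1),"t",st["time"],"j",np.round(st["joints"],2))
E
python3 fit.py; python3 go.py 485 -275 130 -.104
```

```text
holder [ 5.05722682e+02  1.43762003e+02 -1.78689693e-01]
[[ 0.1 -0.5]
 [ 0.7 -0.8]
 [-0.1 -1. ]
 [-0.7 -0.4]
 [-0.9  0.1]
 [-0.2  1.3]
 [-0.3 -0.1]
 [-0.1 -0.6]
 [-0.4 -0.5]
 [-0.2 -0.2]]
roll [ 4.85365389e+02 -2.72896323e+02 -1.04454020e-01]
[[-0.9 -0.4]
 [-0.7 -0.5]
 [-0.2  0.3]
 [-0.5  1.1]]
top [295.35808178 196.34791065]
side [247.32908893 235.53456674]
[ 487.50266406 -249.48646452   34.        ]
[ 482.2523308 -308.8733216   34.       ]
d [313.5 -88.9 102.6] rot [-0.    -0.    -1.009] F [ 0.1  0.1 -0.5] t 0.4 j [-1.2   0.35  1.65  0.    1.14 -0.08]
```

```bash
python3 shift.py '[[160,-45,50,0,0,-0.5,93],[313,-89,102,0,0,-1.009,93],[313,-89,102,0,0,-1.009,93],[313,-89,102,0,0,-1.009,93],[313,-89,102,0,0,-1.009,93]]'; python3 go.py 485 -275 130 -.104
```

```text
time: 0.9
ee_pos: [421.4, -332.0, 157.6]
tool_rot: [2.58, 1.791, 0.0]
force: [1.0, -0.9, 0.3]
grip_width: 92.9
gripper_force: 0.0
d [75.6 39.7 27.6] rot [ 0.     0.    -0.253] F [ 1.  -0.9  0.3] t 0.9 j [-0.75  0.42  1.76 -0.    0.96 -0.4 ]
```

```bash
python3 shift.py '[[75,39,27,0,0,-0.25,93],[75,39,27,0,0,-0.25,93],[75,39,27,0,0,-0.25,93],[75,39,27,0,0,-0.25,93]]'; python3 go.py 485 -275 31 -.104; python3 - <<'E'
from h import *
t=manip.snapshot("top"); s=manip.snapshot("side")
cv2.imwrite("pics/a.png",np.hstack([crop(t,265,165,325,225,6),crop(s,215,195,275,255,6)]))
for c in(t,s): print(proj(c,[485,-275,34]),proj(c,manip.get_state()["ee_pos"]))
E
```

```text
time: 1.3
ee_pos: [483.4, -276.7, 130.8]
tool_rot: [-2.342, -2.093, 0.0]
force: [-0.4, -0.1, 0.0]
grip_width: 93.1
gripper_force: 0.0
d [ 1.8  1.4 99.8] rot [-0.001 -0.    -0.008] F [-0.4 -0.1  0. ] t 1.3 j [-0.6   0.49  1.72 -0.    0.93 -0.49]
[295.86916851 196.42597711] [299.60229661 192.17307113]
[247.16852549 236.05821183] [246.58943953 211.66670814]
```

View pics/a.png

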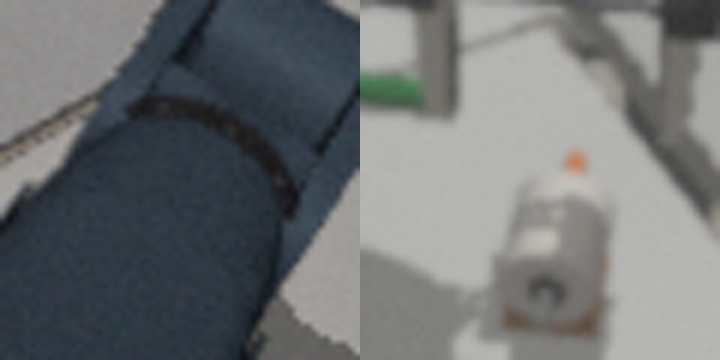

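The top view is hidden by the arm. The side view shows the fingers at crop x≈437 and 682, straddling the roll at x≈558. I'll descend and grip.

```bash
python3 shift.py '[[2,1,50,0,0,0,93],[2,1,85,0,0,0,93],[2,1,99,0,0,0,93],[2,1,99,0,0,0,93],[2,1,99,0,0,0,45]]' && python3 shift.py '[[0,0,0,0,0,0,40],[0,0,0,0,0,0,40],[0,0,0,0,0,0,40],[0,0,0,0,0,0,40],[0,0,0,0,0,0,40]]'; python3 go.py 485 -275 130 -.179
```

```text
time: 1.9
ee_pos: [484.9, -276.2, 33.5]
tool_rot: [2.343, 2.09, 0.001]
force: [0.8, 0.7, 1.0]
grip_width: 88.7
gripper_force: 0.0
time: 2.4
ee_pos: [484.5, -275.3, 32.2]
tool_rot: [2.343, 2.092, 0.0]
force: [-0.4, 0.5, 0.3]
grip_width: 49.3
gripper_force: 0.0
d [  0.3   0.4 -97.8] rot [0.    0.    0.066] F [-0.4  0.5  0.3] t 2.4 j [-0.6   0.64  1.76  0.    0.73 -0.49]
```

```bash
python3 shift.py '[[0,0,0,0,0,0,40],[0,0,0,0,0,0,40],[0,0,0,0,0,0,40],[0,0,-20,0,0,0,40],[0,0,-40,0,0,0,40]]' && python3 shift.py '[[0,0,-40,0,0,0.07,40],[0,0,-70,0,0,0.07,40],[0,0,-80,0,0,0.07,40],[0,0,-80,0,0,0.07,40]]'; python3 go.py 506 134 130 -.179
python3 - <<'E'
from h import *
s=manip.snapshot("side"); cv2.imwrite("pics/b.png",crop(s,205,165,285,245,8))
print(proj(s,manip.get_state()["ee_pos"]))
E
```

```text
time: 2.9
ee_pos: [484.0, -275.0, 72.0]
tool_rot: [-2.342, -2.091, 0.001]
force: [-0.2, 0.5, -1.8]
grip_width: 47.1
gripper_force: 30.0
time: 3.3
ee_pos: [484.8, -275.4, 152.6]
tool_rot: [2.414, 2.008, 0.001]
force: [-0.9, 1.0, -2.0]
grip_width: 46.8
gripper_force: 30.0
d [406.5 -53.5  22.3] rot [ 0.002  0.001 -0.004] F [-0.9  1.  -2. ] t 3.3 j [-0.6   0.46  1.71 -0.    0.97 -0.42]
[247.18373943 205.55728822]
```

View pics/b.png

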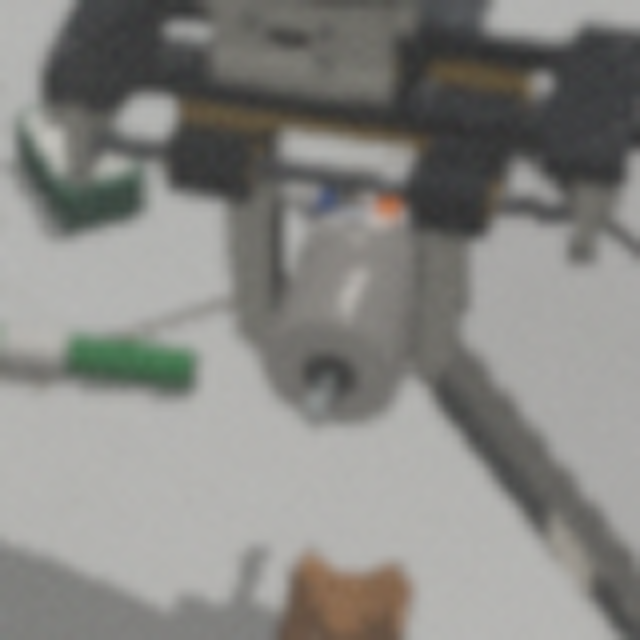

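The roll is gripped (47 mm opening), with its pin tip at crop (316,405) and plunger tip at about (392,203). From these I can work out where it sits in the grip and its pitch.

```bash
python3 - <<'E'
from h import *
s=manip.snapshot("side"); st=manip.get_state(); e=st["ee_pos"]; M=R.from_rotvec(st["tool_rot"]).as_matrix()
n=M[:,1]; ax=-M[:,0]*np.sign(M[1,0])*-1; print("axis",ax)
for nm,p in(("pin",(316,407)),("plunger",(392,197)),("hub/roll near face",(335,370))):
    o,d=ray(s,205+(p[0]-3.5)/8,165+(p[1]-3.5)/8); P=o+d*((e-o)@n)/(d@n); print(nm,P.round(1),"along",((P-e)@ax).round(1),"z-tcp",(P-e)[2].round(1))
E
```

```text
axis [1.81785791e-01 9.83337814e-01 8.18644951e-04]
pin [ 477.5 -309.2  146.5] along -34.9 z-tcp -4.1
plunger [ 498.8 -194.2  141.9] along 82.0 z-tcp -8.6
hub/roll near face [ 482.6 -281.7  138.1] along -7.0 z-tcp -12.5
```

```bash
python3 - <<'E'
from h import *
s=manip.snapshot("side"); st=manip.get_state(); e=st["ee_pos"]; ax=np.array([.1818,.9833,0])
q=lambda x,y:np.array([205+(x-3.5)/8,165+(y-3.5)/8])
print("seen",q(316,407),q(392,197))
for o in(-6,-3,0,3,6):
    print(o,[ (proj(s,e+ax*(o+l)+[0,0,2+dz])).round(1).tolist() for l,dz in((-51,0),(62,0),(62,5))])
E
```

```text
seen [244.0625 215.4375] [253.5625 189.1875]
-6 [[242.1, 219.5], [251.6, 192.1], [251.6, 190.8]]
-3 [[242.3, 218.7], [251.8, 191.5], [251.8, 190.1]]
0 [[242.6, 217.9], [252.0, 190.8], [252.1, 189.4]]
3 [[242.9, 217.1], [252.3, 190.1], [252.3, 188.8]]
6 [[243.1, 216.4], [252.5, 189.5], [252.5, 188.1]]
```

```bash
python3 shift.py '[[100,-14,0,0,0,0,40],[200,-27,0,0,0,0,40],[300,-40,0,0,0,0,40],[300,-40,0,0,0,0,40],[300,-40,0,0,0,0,40]]';python3 go.py 503.7 132.5 112 -.179
```

```text
time: 3.95
ee_pos: [496.1, -23.6, 150.6]
tool_rot: [-2.414, -2.008, 0.002]
force: [1.5, -0.5, -1.3]
grip_width: 46.7
gripper_force: 30.0
d [154.9 -20.9  38.6] rot [-0.002  0.    -0.004] F [ 1.5 -0.5 -1.3] t 3.95 j [-0.14  0.36  1.86  0.    0.92  0.04]
```

```bash
python3 shift.py '[[50,-7,0,0,0,0,40],[100,-14,0,0,0,0,40],[140,-20,15,0,0,0,40],[154,-21,38,0,0,0,40],[154,-21,38,0,0,0,40]]';python3 go.py 503.7 132.5 112 -.179; cat > look.py <<'E'
import sys
from h import *
t=manip.snapshot("top"); s=manip.snapshot("side")
cv2.imwrite(sys.argv[1],np.hstack([crop(t,165,165,225,225,6),crop(s,220,105,290,165,6)])); print("look.py: top crop origin 165,165 x6; side crop starts at col 360, origin 220,105 x6")
E
python3 look.py pics/c.png
```

```text
time: 4.45
ee_pos: [502.2, 131.1, 110.4]
tool_rot: [-2.41, -2.011, 0.009]
force: [-0.9, -0.2, -1.5]
grip_width: 47.1
gripper_force: 30.0
d [ 1.7  1.2 -1.6] rot [-0.006  0.002 -0.001] F [-0.9 -0.2 -1.5] t 4.45 j [0.17 0.46 1.83 0.   0.85 0.35]
look.py: top crop origin 165,165 x6; side crop starts at col 360, origin 220,105 x6
```

View pics/c.png

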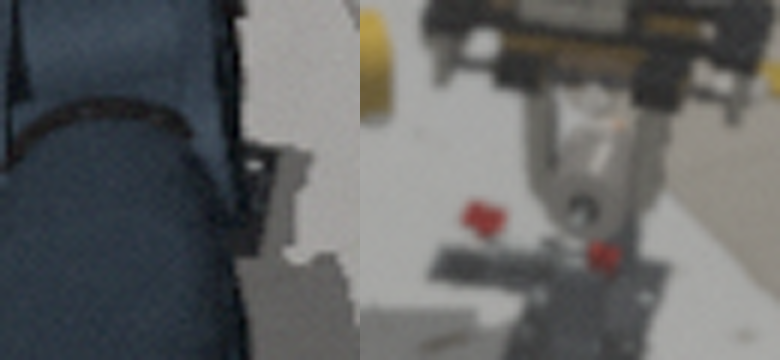

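The arm hides the top view again. In the side view the roll hangs over the holder, with the pin tip at about crop (577,215) and orange just visible at (620,122). I'll measure these against the projection of the fitted holder.

```bash
python3 - <<'E'
from h import *
s=manip.snapshot("side"); e=manip.get_state()["ee_pos"]; print(e)
im=s["color"].astype(int); sub=im[105:165,220:290]; r,g,b=sub[...,0],sub[...,1],sub[...,2]
m=(r-b>18)&(r-g>8)&(r>120); ys,xs=np.nonzero(m); k=(ys<30)&(xs>30)&(xs<50); print("orange",[(x+220,y+105) for x,y in zip(xs[k],ys[k])])
print(im[134:146,250:264].sum(2)//3)
a=-.1787; q=(505.7,143.8); c,n=np.cos(a),np.sin(a)
W=lambda x,y,z:np.array([q[0]+c*x-n*y,q[1]+n*x+c*y,z])
d=e-W(0,0,0); print("tcp in holder",c*d[0]+n*d[1],-n*d[0]+c*d[1])
for mid in(-16,-13,-10,-7,-4): print(mid,proj(s,W(0,mid-51,e[2]+2)).round(1),proj(s,W(0,mid+62,e[2]+2)).round(1),proj(s,W(0,mid+62,e[2]+7)).round(1))
E
```

```text
[504.3025342  128.89077311 113.91533838]
orange [(np.int64(262), np.int64(124)), (np.int64(263), np.int64(124)), (np.int64(262), np.int64(125)), (np.int64(263), np.int64(125))]
[[100  97 101 108 107 104 106 106 109 112 112 113 113 111]
 [100  99 102 104 103 100 101 101 100 102 101 109 113 108]
 [102 101 104 101 100  98  96  95  98  99 100 102 102 105]
 [111 101 101 100  95  86  76  73  82  91  98 101 103 100]
 [127 107 101  98  88  73  63  66  67  80  94 101 102 100]
 [143 115 101  99  90  77  74  76  68  71  87  98  99  96]
 [153 130 109  99  94  88  96  91  68  73  88  98  98  96]
 [161 141 116 102  98 105 112  98  78  81  93  99 101  95]
 [164 154 134 114 104 104 107  99  93  96  99 100  96  89]
 [159 155 142 129 119 108 105  99 100  98  99  97  91  81]
 [139 129 130 131 139 132 119 105  99  95  90  85  79  75]
 [117 103 101 118 140 145 135 116  95  89  80  77  76  72]]
tcp in holder 1.274909428080223 -14.920206536527315
-16 [254.7 143. ] [261.4 125.5] [261.5 124.3]
-13 [254.9 142.5] [261.6 125.1] [261.6 123.8]
-10 [255.1 142. ] [261.8 124.6] [261.8 123.4]
-7 [255.3 141.5] [261.9 124.2] [262. 123.]
-4 [255.5 141.1] [262.1 123.8] [262.1 122.5]
```

```bash
python3 shift.py '[[-2,-2,5,0,0,0,40],[-2,-2,14,0,0,0,40],[-2,-2,14,0,0,0,40]]';python3 shift.py '[[0,0,6,0,0,0,40],[0,0,12,0,0,0,40],[0,0,12,0,0,0,40],[0,0,12,0,0,0,40]]';cat > avg.py <<'E'
from h import *
L=[]
for _ in range(6): manip.snapshot("side"); L.append(manip.get_state())
A=lambda k:np.mean([l[k] for l in L],0); e=A("ee_pos"); a=-.1787; d=e-[505.7,143.8,0]; c,n=np.cos(a),np.sin(a)
f=A("force"); print("tcp",e.round(1),"holder",(c*d[0]+n*d[1]).round(1),(-n*d[0]+c*d[1]).round(1),"F holder",np.round([c*f[0]+n*f[1],-n*f[0]+c*f[1],f[2]],2),"tq",A("ft_torque").round(2),"rot",A("tool_rot").round(3),"t",L[-1]["time"])
E
python3 avg.py
```

```text
time: 4.9
ee_pos: [501.5, 127.3, 99.1]
tool_rot: [-2.416, -2.007, 0.002]
force: [0.4, 0.9, -2.4]
grip_width: 46.8
gripper_force: 30.0
time: 5.3
ee_pos: [503.0, 129.0, 88.7]
tool_rot: [2.415, 2.009, 0.005]
force: [0.7, 7.1, 6.1]
grip_width: 46.8
gripper_force: 30.0
tcp [503.  128.9  88.7] holder -0.0 -15.1 F holder [-1.51  6.63  5.91] tq [ 1.   -0.06 -0.03] rot [2.415 2.009 0.005] t 5.6
```

The +y and upward force means the roll's end is on the cheek, so its middle is too far toward −y. I'll back up, shift 6 mm toward the post and try again.

```bash
python3 shift.py '[[0,0,-12,0,0,0,40],[6,0,-12,0,0,0,40],[6,0,-12,0,0,0,40],[6,0,-12,0,0,0,40]]'; python3 avg.py; python3 shift.py '[[0,0,5,0,0,0,40],[0,0,10,0,0,0,40],[0,0,10,0,0,0,40]]'; python3 avg.py
```

```text
time: 6.0
ee_pos: [503.0, 134.1, 99.8]
tool_rot: [-2.415, -2.009, 0.001]
force: [0.3, -0.3, -1.4]
grip_width: 46.6
gripper_force: 30.0
tcp [503.  133.9  99.8] holder -0.9 -10.2 F holder [-0.08  0.39 -1.19] tq [-0.02 -0.06 -0.  ] rot [-2.415e+00 -2.009e+00  1.000e-03] t 6.3
time: 6.6
ee_pos: [502.7, 133.9, 89.1]
tool_rot: [-2.415, -2.009, 0.002]
force: [-0.2, 0.9, -1.6]
grip_width: 46.5
gripper_force: 30.0
tcp [503.1 134.   89.9] holder -0.8 -10.1 F holder [ 0.5  -0.18 -1.49] tq [-0.02 -0.08  0.01] rot [-0.805 -0.67   0.   ] t 6.9
```

```bash
python3 shift.py '[[0,0,4,0,0,0,40],[0,0,8,0,0,0,40],[0,0,8,0,0,0,40]]'; python3 avg.py; python3 look.py pics/d.png
```

```text
time: 7.2
ee_pos: [502.7, 133.9, 81.4]
tool_rot: [-2.415, -2.009, 0.001]
force: [0.2, 0.1, -0.8]
grip_width: 46.6
gripper_force: 30.0
tcp [503.1 134.   82. ] holder -0.8 -10.1 F holder [ 0.38 -0.01 -1.18] tq [-0.02 -0.07  0.01] rot [0. 0. 0.] t 7.5
look.py: top crop origin 165,165 x6; side crop starts at col 360, origin 220,105 x6
```

View pics/d.png

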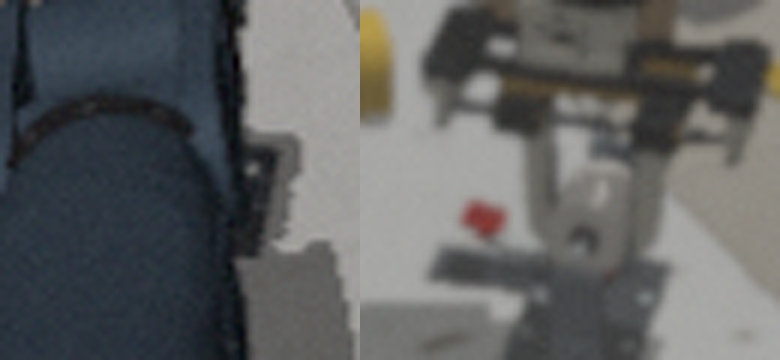

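Clear of the cheek with no contact force, so the plunger is in the groove. Now I push toward the post while watching the spring force.

```bash
python3 shift.py '[[5,0,0,0,0,0,40],[9,0,0,0,0,0,40],[12,0,0,0,0,0,40],[12,0,0,0,0,0,40]]'; python3 avg.py; python3 shift.py '[[4,0,0,0,0,0,40],[7,0,0,0,0,0,40],[7,0,0,0,0,0,40]]'; python3 avg.py
```

```text
time: 8.0
ee_pos: [505.3, 146.0, 82.0]
tool_rot: [2.414, 2.01, -0.0]
force: [0.6, -3.6, -0.8]
grip_width: 46.7
gripper_force: 30.0
tcp [505.3 145.7  82. ] holder -0.8 1.7 F holder [ 0.75 -3.38 -1.54] tq [-0.63 -0.1  -0.02] rot [ 1.61  1.34 -0.  ] t 8.3
time: 8.6
ee_pos: [506.5, 152.7, 81.9]
tool_rot: [2.415, 2.01, -0.001]
force: [1.1, -7.0, -2.5]
grip_width: 46.6
gripper_force: 30.0
tcp [506.5 152.5  81.9] holder -0.8 8.7 F holder [ 1.41 -6.58 -2.77] tq [-1.27 -0.12 -0.09] rot [ 2.415e+00  2.009e+00 -1.000e-03] t 8.9
```

```bash
python3 shift.py '[[4,1,0,0,0,0,40],[4,1,0,0,0,0,40]]'; python3 avg.py; python3 shift.py '[[0,0,8,0,0,0,40],[0,0,16,0,0,0,40],[0,0,16,0,0,0,40]]'; python3 avg.py
```

```text
time: 9.1
ee_pos: [507.5, 156.2, 81.5]
tool_rot: [-2.414, -2.01, 0.004]
force: [-1.7, -8.0, -3.4]
grip_width: 46.8
gripper_force: 30.0
tcp [507.5 156.   81.5] holder -0.4 12.4 F holder [-0.38 -8.16 -2.92] tq [-1.47  0.27  0.01] rot [-2.414 -2.009  0.004] t 9.4
time: 9.7
ee_pos: [507.9, 156.1, 65.3]
tool_rot: [-2.415, -2.009, 0.002]
force: [-0.5, -7.6, 0.7]
grip_width: 46.9
gripper_force: 30.0
tcp [508.  156.2  65.8] holder 0.1 12.6 F holder [ 0.29 -7.63 -0.59] tq [-1.21  0.11  0.  ] rot [-2.415e+00 -2.009e+00  2.000e-03] t 10.0
```

```bash
python3 shift.py '[[0,0,4,0,0,0,40],[0,0,6,0,0,0,40],[0,0,6,0,0,0,40]]'; python3 avg.py; python3 shift.py '[[0,0,2,0,0,0,40],[0,0,2,0,0,0,40]]'; python3 avg.py
```

```text
time: 10.3
ee_pos: [508.1, 156.2, 59.8]
tool_rot: [-2.415, -2.009, 0.002]
force: [-0.7, -7.9, 0.8]
grip_width: 47.0
gripper_force: 30.0
tcp [508.1 156.2  60. ] holder 0.2 12.7 F holder [ 0.42 -7.61  0.12] tq [-1.12  0.12  0.  ] rot [ 1.61e+00  1.34e+00 -1.00e-03] t 10.6
time: 10.8
ee_pos: [508.1, 156.2, 57.9]
tool_rot: [-2.415, -2.009, 0.001]
force: [-1.4, -6.9, 1.0]
grip_width: 46.8
gripper_force: 30.0
tcp [508.1 156.2  58. ] holder 0.2 12.7 F holder [ 0.43 -7.62  0.14] tq [-1.08  0.12  0.01] rot [ 0.805  0.67  -0.   ] t 11.1
```

```bash
python3 shift.py '[[-3,0,0,0,0,0,40],[-6,0,0,0,0,0,40],[-6,0,0,0,0,0,40]]'; python3 avg.py; python3 look.py pics/e.png
```

```text
time: 11.4
ee_pos: [507.6, 152.3, 58.4]
tool_rot: [-2.415, -2.007, -0.005]
force: [0.1, 11.6, -1.4]
grip_width: 46.8
gripper_force: 30.0
tcp [507.6 152.4  58.4] holder 0.4 8.8 F holder [-2.22 10.3  -1.01] tq [ 1.89 -0.01 -0.12] rot [-2.415 -2.007 -0.005] t 11.7
look.py: top crop origin 165,165 x6; side crop starts at col 360, origin 220,105 x6
```

View pics/e.png

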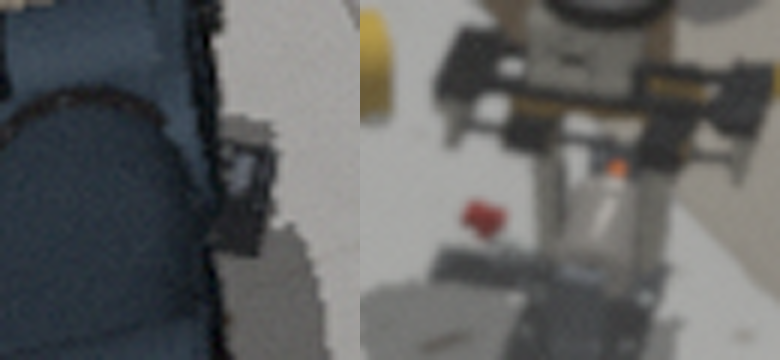

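The pin is blocked at the cheek face. Orange now shows above the roll at crop (617,168), so the plunger end looks pitched up, probably from friction during the descent. I'll back off and measure it.

```bash
python3 shift.py '[[4,0,0,0,0,0,40],[5,0,0,0,0,0,40],[5,0,0,0,0,0,40]]'; python3 avg.py; cat > orange.py <<'E'
from h import *
s=manip.snapshot("side"); im=s["color"].astype(int); v0,u0=120,250; sub=im[v0:142,u0:275]; m=(sub[...,0]-sub[...,2]-25).clip(0)*(sub[...,0]-sub[...,1]>10); ys,xs=np.nonzero(m>0)
print("orange rows",ys.min()+v0,ys.max()+v0,"cols",xs.min()+u0,xs.max()+u0,"n",len(xs),"centroid",np.average(xs,weights=m[ys,xs])+u0,np.average(ys,weights=m[ys,xs])+v0)
a=-.1787; q=(505.7,143.8); c,n=np.cos(a),np.sin(a)
W=lambda x,y,z:np.array([q[0]+c*x-n*y,q[1]+n*x+c*y,z])
for z in(58,62,66,70,74): print(z,"tip top",proj(s,W(0,58,z+5)).round(1),"tip top -10",proj(s,W(0,48,z+5)).round(1))
print("roll far top edge",proj(s,W(0,12+28.5,60+24)).round(1),"near bottom edge", proj(s,W(0,12-28.5,60-24)).round(1),"post top",proj(s,W(0,55,95)).round(1))
E
python3 orange.py
```

```text
time: 12.1
ee_pos: [508.2, 155.3, 58.1]
tool_rot: [2.414, 2.009, -0.001]
force: [-0.8, -7.5, 1.2]
grip_width: 46.7
gripper_force: 30.0
tcp [508.2 155.1  58.1] holder 0.4 11.6 F holder [ 1.05 -7.13  1.03] tq [-1.02 -0.   -0.01] rot [ 2.415e+00  2.009e+00 -1.000e-03] t 12.4
orange rows 131 134 cols 261 264 n 12 centroid 262.544 132.512
58 tip top [261.7 136.3] tip top -10 [261.1 137.8]
62 tip top [261.7 135.4] tip top -10 [261.2 136.9]
66 tip top [261.8 134.5] tip top -10 [261.2 135.9]
70 tip top [261.8 133.5] tip top -10 [261.2 135. ]
74 tip top [261.8 132.6] tip top -10 [261.3 134.1]
roll far top edge [260.9 134. ] near bottom edge [257.3 154. ] post top [261.8 129.2]
```

The plunger tip stuck high on the groove wall (z≈75) and the roll pivoted in the grip. I'll raise it so the stuck tip levels the roll again, release the compression and look.

```bash
python3 shift.py '[[0,0,-6,0,0,0,40],[0,0,-12,0,0,0,40],[0,0,-18,0,0,0,40],[0,0,-22,0,0,0,40],[0,0,-22,0,0,0,40]]'; python3 avg.py;python3 orange.py | head -1; python3 shift.py '[[-8,0,-2,0,0,0,40],[-16,0,-3,0,0,0,40],[-20,0,-3,0,0,0,40],[-20,0,-3,0,0,0,40]]'; python3 avg.py; python3 orange.py|head -1; python3 look.py pics/f.png
```

```text
time: 12.95
ee_pos: [507.5, 155.1, 79.9]
tool_rot: [-2.415, -2.009, 0.003]
force: [-1.2, -5.5, -4.4]
grip_width: 46.7
gripper_force: 30.0
tcp [507.5 155.1  79.6] holder -0.3 11.4 F holder [-0.31 -6.08 -3.33] tq [-1.02  0.17  0.01] rot [-2.415 -2.009  0.003] t 13.25
orange rows 127 129 cols 262 263 n 5 centroid 262.5890410958904 127.79452054794521
time: 13.7
ee_pos: [507.1, 140.5, 85.7]
tool_rot: [-2.416, -2.005, -0.018]
force: [-0.8, 35.9, 14.1]
grip_width: 47.2
gripper_force: 30.0
tcp [507.  140.6  85.6] holder 1.9 -2.9 F holder [-6.47 35.33 13.3 ] tq [ 6.18  0.1  -0.26] rot [-2.416 -2.005 -0.018] t 14.0
orange rows 125 128 cols 262 265 n 14 centroid 263.5378590078329 126.23237597911228
look.py: top crop origin 165,165 x6; side crop starts at col 360, origin 220,105 x6
```

View pics/f.png

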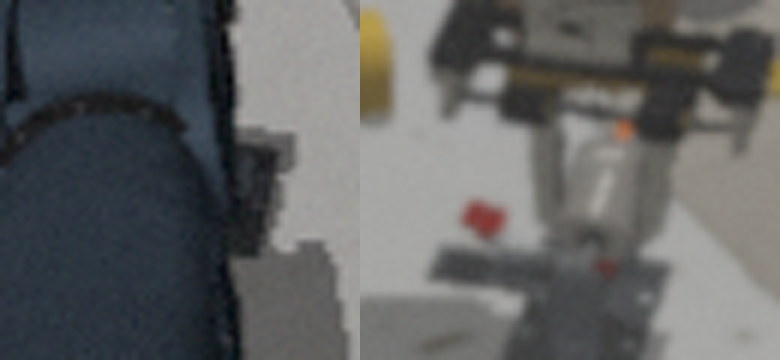

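The pin was still low and ran into the cheek. I'll back off at once, then raise well clear.

```bash
python3 shift.py '[[10,0,0,0,0,0,40],[10,0,0,0,0,0,40],[10,0,-15,0,0,0,40],[10,0,-30,0,0,0,40],[10,0,-45,0,0,0,40]]'; python3 avg.py;python3 shift.py '[[-10,0,0,0,0,0,40],[-20,0,0,0,0,0,40],[-20,0,0,0,0,0,40]]'; python3 avg.py;  python3 - <<'E'
from h import *
s=manip.snapshot("side"); cv2.imwrite("pics/g.png",crop(s,230,95,290,155,10))
E
```

```text
time: 14.65
ee_pos: [506.1, 145.2, 128.3]
tool_rot: [-2.415, -2.009, 0.001]
force: [0.4, -0.4, -1.6]
grip_width: 46.9
gripper_force: 29.7
tcp [506.5 145.3 128.4] holder 0.5 1.7 F holder [ 0.53 -0.02 -0.99] tq [-0.01 -0.08 -0.  ] rot [-0.    -0.     0.002] t 14.95
time: 15.25
ee_pos: [502.2, 124.6, 127.7]
tool_rot: [-2.416, -2.008, 0.002]
force: [0.0, 0.8, -0.9]
grip_width: 46.9
gripper_force: 29.7
tcp [502.7 125.7 128. ] holder 0.2 -18.3 F holder [-0.38  0.18 -1.2 ] tq [-0.04 -0.06  0.01] rot [-0.     0.001  0.   ] t 15.55
```

View pics/g.png

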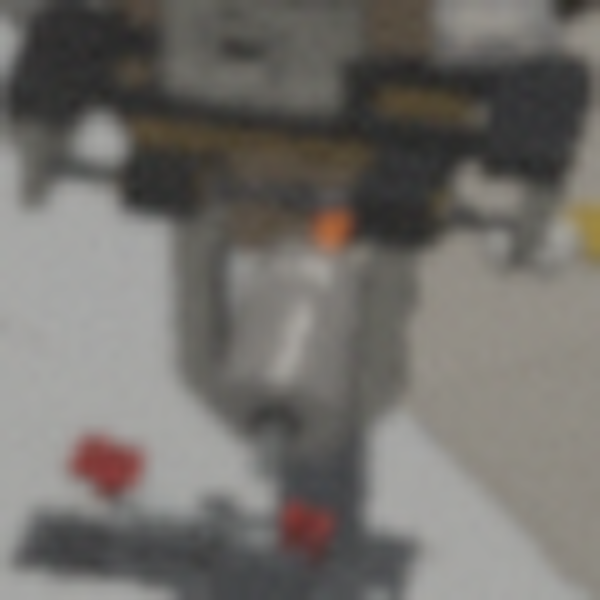

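This view shows the pin tip at about crop (270,475) and the top of the orange tip at (333,208), so the roll is clearly pitched pin-down. I've now viewed 11 images, one over the limit, so I'll use numbers only from here. Next I solve for the pitch and axial offset.

```bash
python3 - <<'E'
from h import *
from scipy.optimize import fsolve
s=manip.snapshot("side"); a=-.1787; q=(505.7,143.8); c,n=np.cos(a),np.sin(a)
W=lambda x,y,z:np.array([q[0]+c*x-n*y,q[1]+n*x+c*y,z])
def vs(o,p,ty,tz,x=0):
    C=np.array([ty+o*np.cos(p),tz+2+o*np.sin(p)]); d=np.array([np.cos(p),np.sin(p)]); u=np.array([-d[1],d[0]])
    P=C-51*d; Q=C+62*d+5*u; return proj(s,W(x,*P))[1],proj(s,W(x,*Q))[1]
print("level ref c (o=-1.25):",vs(-1.25,0,-13,112)," seen 141.3, ~123.7")
b=np.array([141.3,123.7])-vs(-1.25,0,-13,112)
for bias in(b,b*0,b.mean()*np.ones(2)): print(bias.round(2),fsolve(lambda z:np.array(vs(z[0],z[1],-18.3,128))+bias-[142.1,115.4],[0,.2]).round(3))
E
```

```text
level ref c (o=-1.25): (np.float64(143.1958647435277), np.float64(124.4952332521313))  seen 141.3, ~123.7
[-1.9 -0.8] [0.421 0.393]
[-0. -0.] [6.481 0.34 ]
[-1.35 -1.35] [0.614 0.336]
```

The roll is pitched by about 0.36 rad. I can undo this by contact: lower the pin onto the cheek top so the roll turns pin-up until the plunger reaches the groove floor. Then I compress, and lower about the floor contact to level it.

```bash
python3 shift.py '[[11,0,15,0,0,0,40],[11,0,28,0,0,0,40],[11,0,28,0,0,0,40]]'; python3 avg.py; python3 shift.py '[[0,0,5,0,0,0,40],[0,0,10,0,0,0,40],[0,0,15,0,0,0,40],[0,0,15,0,0,0,40]]'; python3 avg.py
```

```text
time: 15.95
ee_pos: [503.5, 136.6, 98.3]
tool_rot: [-2.413, -2.009, 0.005]
force: [-0.1, 0.1, -1.5]
grip_width: 47.1
gripper_force: 29.7
tcp [504.7 136.6 100.1] holder 0.3 -7.3 F holder [-0.16 -0.12 -0.99] tq [-0.04 -0.04  0.01] rot [0.805 0.67  0.001] t 16.25
time: 16.65
ee_pos: [504.7, 136.7, 84.6]
tool_rot: [2.415, 2.009, -0.0]
force: [0.3, -0.0, 1.9]
grip_width: 46.6
gripper_force: 29.9
tcp [504.7 136.6  85. ] holder 0.3 -7.3 F holder [ 0.54 -0.57  0.4 ] tq [-0.3  -0.18  0.04] rot [ 2.415  2.009 -0.   ] t 16.95
```

```bash
python3 shift.py '[[0,0,4,0,0,0,40],[0,0,8,0,0,0,40],[0,0,11,0,0,0,40],[0,0,11,0,0,0,40]]'; python3 avg.py; python3 orange.py|head -1; python3 shift.py '[[0,0,3,0,0,0,40],[0,0,6,0,0,0,40],[0,0,6,0,0,0,40]]'; python3 avg.py; python3 orange.py|head -1
```

```text
time: 17.35
ee_pos: [504.8, 137.9, 76.2]
tool_rot: [-2.415, -2.008, -0.003]
force: [-11.9, 6.4, 33.5]
grip_width: 46.7
gripper_force: 30.0
tcp [504.8 137.9  76.3] holder 0.2 -5.9 F holder [-12.67   4.16  33.96] tq [ 1.09  2.02 -0.13] rot [-2.415 -2.008 -0.003] t 17.65
orange rows 127 130 cols 262 264 n 9 centroid 263.00970873786406 128.37864077669903
time: 18.0
ee_pos: [505.2, 138.4, 70.5]
tool_rot: [-2.415, -2.008, -0.005]
force: [-11.5, 9.8, 35.0]
grip_width: 47.1
gripper_force: 30.0
tcp [505.3 138.3  70.5] holder 0.6 -5.5 F holder [-12.97   7.07  35.03] tq [1.52 1.79 0.08] rot [-2.415 -2.009 -0.005] t 18.3
orange rows 121 129 cols 250 263 n 3 centroid 252.16666666666666 123.0
```

```bash
python3 shift.py '[[-1,0,-4,0,0,0,40],[-1,0,-4,0,0,0,40]]'; python3 avg.py; python3 - <<'E'
from h import *
s=manip.snapshot("side"); im=s["color"].astype(int)
print((im[122:138,256:272,0]-im[122:138,256:272,2]))
print(im[130:156:1,248:266].sum(2)//3)
E
```

```text
time: 18.55
ee_pos: [504.4, 135.8, 72.2]
tool_rot: [2.415, 2.009, 0.0]
force: [-0.7, -0.5, -0.9]
grip_width: 47.6
gripper_force: 30.0
tcp [504.2 135.7  71.6] holder -0.0 -8.3 F holder [ 0.13  0.04 -0.87] tq [-0.04 -0.07  0.  ] rot [-2.415e+00 -2.009e+00  1.000e-03] t 18.85
[[21 23 22 21 18 15 13 12 13  7  8  4  0  0  3  1]
 [16 17 20 20 21 21 21 19 22 21 17  9  1 -2 -1 -1]
 [ 6  7  8 14 17 16 16 17 17 21 19 11  3 -1 -1  3]
 [ 2  2  5  8 13 13 13 14 13 13 11  2  1 -1 -1  0]
 [ 1  1  2  4  6 11 12 11 12 10  6  1 -1 -3  0  1]
 [ 1 -1  0  1  2  5  6  5  5  7  4 -1 -3 -3 -1 -1]
 [ 2  1  1  0  1  8 12  6  2  3  0  0 -1 -1  0 -1]
 [ 3  4  3  4  5 16 26 21  8  3  2  1  0  1 -2  3]
 [ 4  5  5  6  8 12 16 14  8  5  3  2 -1  0  2  1]
 [ 6  7  7  9  7  9 10  8  7  3  3  0  2  2  4  5]
 [ 6  9  9  8  9  9  9  8  6  4  6  2  3  2  3  5]
 [ 7  8  9  6  9  8  7  7  6  7  5  5  7  7  7  8]
 [ 6  7  7  6  7  8  8  7  6  6  5  6  6  6  6 10]
 [ 7  8  8  6  7  9  7  7  6  7  7  7  6  7  9 10]
 [ 8  7  8  7  7  9  8  8  7  6  8  6  7  7  7  8]
 [ 7  7  7  7  8  8  9  5  7  7  6  8  6  6  4  6]]
[[ 83  80
[... 1241 characters left out ...]
 78  93  96  96  92  86]
 [101  92  93  91  88  96  96  95  91  96  91  81  86  95  98  95  88  83]
 [ 83  81  87  81  83  90  96  95  96 100  90  87  91  96  97  89  82  81]
 [ 76  72  76  72  78  85  89  92  94  95  89  91  94  92  87  81  75  82]
 [ 68  67  67  67  74  81  81  88  87  87  87  85  83  78  76  75  77  78]
 [ 69  69  69  70  72  76  73  80  82  77  79  76  73  69  71  77  79  77]
 [ 80  86  82  75  76  69  74  74  73  74  72  73  70  71  75  81  80  82]
 [ 91 100  97  80  73  74  72  72  72  70  73  69  71  77  79  83  82  84]
 [ 89  94  93  78  70  71  71  72  71  71  70  73  73  78  82  81  80  85]
 [ 79  78  77  73  71  71  70  71  74  70  72  71  73  77  82  80  82  83]]
```

```bash
python3 - <<'E'
from h import *
from scipy.optimize import brentq
s=manip.snapshot("side"); a=-.1787; q=(505.7,143.8); c,n=np.cos(a),np.sin(a)
W=lambda x,y,z:np.array([q[0]+c*x-n*y,q[1]+n*x+c*y,z])
p0=proj(s,W(1.5,-14.3-31,114)); print(p0,"seen 257.1 138.7"); b=np.array([257.1,138.7])-p0
for mid in(-9.5,-8.3,-7): 
    z=brentq(lambda z:proj(s,W(0,mid-31,z))[1]+b[1]-145.3,30,120); x=brentq(lambda x:proj(s,W(x,mid-31,z))[0]+b[0]-257.9,-30,30); print(mid,"z",z,"x",x)
E
```

```text
[256.50394222 140.0254982 ] seen 257.1 138.7
-9.5 z 83.63430586397791 x 3.931233494308761
-8.3 z 82.83376933155473 x 3.6975157866114388
-7 z 81.9665215198626 x 3.444321601259184
```

The roll has slipped up about 9 mm and probably yawed in the grip. With plenty of time left, I'll return it to the cradle, regrip it cleanly, and use a tilted insertion.

```bash
python3 shift.py '[[0,0,-40,0,0,0,40],[0,0,-80,0,0,0,40],[-50,4,-80,0,0,0,40],[-100,8,-80,0,0,0,40],[-150,12,-80,0,0,0,40]]'; python3 shift.py '[[-50,12,0,0,0,0,40],[-100,20,0,0,0,-0.02,40],[-150,30,0,0,0,-0.05,40],[-200,40,0,0,0,-0.075,40],[-240,44,0,0,0,-0.075,40]]'; python3 go.py 484.5 -275.3 80 -.104
```

```text
time: 19.45
ee_pos: [488.6, -14.9, 152.3]
tool_rot: [2.414, 2.01, 0.001]
force: [1.6, -0.9, -1.5]
grip_width: 47.3
gripper_force: 30.0
time: 19.95
ee_pos: [488.4, -259.9, 151.9]
tool_rot: [2.338, 2.098, 0.0]
force: [0.3, 0.7, -1.8]
grip_width: 46.7
gripper_force: 30.0
d [-15.7  -2.2  72. ] rot [ 0.     0.    -0.004] F [ 0.3  0.7 -1.8] t 19.95 j [-0.57  0.45  1.72 -0.    0.97 -0.47]
```

```bash
python3 shift.py '[[-14,-2,40,0,0,0,40],[-14,-2,80,0,0,0,40],[-14,-2,95,0,0,0,40],[-14,-2,95,0,0,0,40]]'; python3 avg.py; python3 go.py 484.5 -275.3 40 -.104
```

```text
time: 20.35
ee_pos: [484.2, -270.3, 55.4]
tool_rot: [-2.335, -2.096, 0.002]
force: [0.2, 0.2, -1.4]
grip_width: 47.1
gripper_force: 30.0
tcp [ 485.9 -271.2   58.4] holder 54.3 -411.9 F holder [ 0.45  0.29 -1.49] tq [-0.04 -0.06  0.01] rot [1.557e+00 1.398e+00 1.000e-03] t 20.65
d [-4.1 -1.1 18.5] rot [ 0.002  0.001 -0.003] F [ 0.5 -0.1 -2. ] t 20.65 j [-0.59  0.6   1.76  0.    0.78 -0.49]
```

```bash
python3 shift.py '[[-4,-1,8,0,0,0,40],[-4,-1,16,0,0,0,40],[-4,-1,18,0,0,0,40],[-4,-1,18,0,0,0,40]]'; python3 shift.py '[[0,0,4,0,0,0,40],[0,0,7,0,0,0,40],[0,0,7,0,0,0,40]]'; python3 go.py 484.5 -275.3 32 -.104
```

```text
time: 21.05
ee_pos: [483.4, -274.8, 38.4]
tool_rot: [-2.337, -2.097, 0.0]
force: [0.2, 0.1, -1.1]
grip_width: 46.8
gripper_force: 30.0
time: 21.35
ee_pos: [483.5, -274.9, 31.6]
tool_rot: [-2.338, -2.098, 0.0]
force: [0.1, 0.1, -0.5]
grip_width: 47.2
gripper_force: 30.0
d [-0.3  1.  -0.4] rot [-0.001 -0.    -0.004] F [ 0.1  0.1 -0.5] t 21.35 j [-0.6   0.64  1.77 -0.    0.73 -0.49]
```

```bash
python3 shift.py '[[0,1,2,0,0,0,40],[0,1,2,0,0,0,40]]'; python3 shift.py '[[0,0,0,0,0,0,52],[0,0,0,0,0,0,60],[0,0,0,0,0,0,70],[0,0,0,0,0,0,70],[0,0,0,0,0,0,70]]'; python3 avg.py; python3 - <<'E'
from h import *
s=manip.snapshot("side"); im=s["color"].astype(int)[222:250,232:264]
m=(im[...,0]-im[...,2]>35)&(im[...,0]-im[...,1]>15); ys,xs=np.nonzero(m); print("orange",[(x+232,y+222) for x,y in zip(xs,ys)][:40])
E
```

```text
time: 21.55
ee_pos: [484.8, -275.1, 29.9]
tool_rot: [-2.338, -2.098, 0.0]
force: [0.4, -0.1, -1.0]
grip_width: 47.3
gripper_force: 30.0
time: 22.05
ee_pos: [484.7, -275.2, 30.1]
tool_rot: [2.338, 2.098, 0.0]
force: [-0.8, -0.6, 0.1]
grip_width: 69.6
gripper_force: 0.0
tcp [ 484.7 -275.1   30.1] holder 53.8 -416.0 F holder [0.2  0.17 0.08] tq [-0.02 -0.05  0.  ] rot [1.559 1.399 0.   ] t 22.35
orange [(np.int64(245), np.int64(247)), (np.int64(248), np.int64(247)), (np.int64(249), np.int64(247)), (np.int64(245), np.int64(248)), (np.int64(246), np.int64(248)), (np.int64(247), np.int64(248)), (np.int64(248), np.int64(248)), (np.int64(249), np.int64(248)), (np.int64(246), np.int64(249)), (np.int64(247), np.int64(249)), (np.int64(248), np.int64(249))]
```

```bash
python3 - <<'E'
from h import *
s=manip.snapshot("side")["color"].astype(int); o=cv2.imread("pics/side0.png")[:,:,::-1].astype(int)
for n,im in(("start",o),("now",s)):
    r=im[212:228,243:258]; w=((r[...,0]-r[...,2])-40).clip(0); ys,xs=np.nonzero(w); print(n,"orange",(np.average(xs,weights=w[ys,xs])+243).round(2),(np.average(ys,weights=w[ys,xs])+212).round(2),len(xs))
    g=im[236:250,240:253].sum(2)//3; w=(105-g).clip(0); ys,xs=np.nonzero(w); print(" hub",(np.average(xs,weights=w[ys,xs])+240).round(2),(np.average(ys,weights=w[ys,xs])+236).round(2),len(xs))
    g=im[225:236,236:262].sum(2)//3; w=(g.mean(0)); print(" row profile",w.astype(int))
E
```

```text
start orange 250.57 221.63 11
 hub 245.72 245.12 63
 row profile [172 171 170 165 155 150 155 162 169 175 179 181 183 183 183 181 177 173
 167 159 156 162 169 171 171 171]
now orange 250.51 218.97 16
 hub 245.91 245.14 98
 row profile [131 169 176 171 156 135 127 126 128 130 130 132 143 156 163 165 165 156
 139 127 136 157 171 159 119  93]
```

```bash
python3 - <<'E'
from h import *
s=manip.snapshot("side")["color"].astype(int); o=cv2.imread("pics/side0.png")[:,:,::-1].astype(int)
for im in(o,s): print(im[234:252,240:256].sum(2)//3); print((im[214:226,244:256,0]-im[214:226,244:256,2]))
E
```

```text
[[145 152 163 170 175 180 181 183 185 183 182 180 174 169 161 152]
 [146 155 165 171 178 179 182 183 183 184 181 177 174 167 158 149]
 [146 155 161 167 168 173 175 180 181 181 181 177 172 165 156 149]
 [142 147 144 148 148 149 153 162 166 173 176 175 170 162 152 142]
 [130 125 123 123 122 123 126 132 139 149 159 167 166 161 150 135]
 [117 112 112 112 111 110 112 114 116 124 134 148 155 157 144 131]
 [112 109 110 106 102  97 100 104 107 111 115 124 139 145 140 132]
 [112 111 107  99  84  80  82  88  98 106 108 113 124 133 134 130]
 [111 109 101  85  78  86  87  82  85  97 107 111 112 119 123 132]
 [112 110  99  85  96 121 121  94  78  90 104 107 108 114 118 137]
 [109 110 102  98 112 140 139 102  83  95 107 109 111 110 116 139]
 [107 108 109 108 124 147 140 106  90 102 108 109 109 109 118 141]
 [ 98 101 107 117 135 148 139 113 102 106 110 106 106 104 119 145]
 [ 88  91  98 115 134 143 132 112 108 108 104 100  98 100 126 153]
 [ 79  83  85  97 117 121 114 105  98  97  95  89  90 103 135 162]
 [ 91  88  91  92 100 101 100  95  89  87  87  82  86 108 137 166]
 [110 113 109 109 106 105 10
[... 1551 characters left out ...]
  81  80  78  75  82 100 119]
 [ 93  91  87  88  87  93 100  96  89  81  82  78  80  85 103 123]
 [115 116 112 113 113 121 122 115  98  94  91  89  89  92 105 124]
 [126 126 125 125 140 157 159 145 123 115 114 114 111 111 120 127]]
[[ 2  4  2  3  1  3  1  3  2  0 -2 -1]
 [13 11 12 10  9  7  4  3  3  3  1  1]
 [22 23 23 25 22 21 22 18 16  8  3  1]
 [12 14 17 19 22 37 53 56 37 14  6  2]
 [ 6  7  7  7 15 42 87 92 49 14  4  2]
 [ 4  4  4  4 14 47 99 97 49 12  4  3]
 [ 0  1  3  4 13 47 89 88 42  9  3  4]
 [-1  1  0  2  9 32 56 51 24  5  2  2]
 [ 3  0  2  1  2  9 12 11  5  0 -1 -2]
 [ 5  5  3  1  3  2  1  0  3  1 -1 -2]
 [ 8  7  6  6  7  6  5  7  6  6  4  4]
 [ 7  8  8  8  8  8  6  7  8  9  8  7]]
```

Both hub and plunger have moved up about 3 px in the image, so the roll lies flat on the cradle but about 12 mm further +y. The collision had slid it along in the grip, which explains the second jam. I'll regrip at its new middle.

```bash
python3 shift.py '[[6,0,-2,0,0,0.01,75],[11,0,-2,0,0,-0.01,75],[11,0,-2,0,0,-0.01,40],[11,0,-2,0,0,-0.01,40],[11,0,-2,0,0,-0.01,40]]'; python3 shift.py '[[0,0,0,0,0,0,40],[0,0,0,0,0,0,40],[0,0,0,0,0,0,40],[0,0,0,0,0,0,40]]'; python3 avg.py; python3 go.py 485.7 -264.5 80 -.179
```

```text
time: 23.0
ee_pos: [485.9, -264.2, 32.0]
tool_rot: [2.327, 2.11, -0.0]
force: [-0.3, 0.0, 0.5]
grip_width: 55.9
gripper_force: 0.0
time: 23.4
ee_pos: [485.5, -264.2, 32.0]
tool_rot: [-2.327, -2.109, 0.001]
force: [-5.1, 0.5, 4.5]
grip_width: 47.3
gripper_force: 29.9
tcp [ 485.5 -264.2   32. ] holder 52.6 -405.1 F holder [-5.31 -0.61  4.78] tq [-0.04  0.89  0.01] rot [-2.327e+00 -2.109e+00  1.000e-03] t 23.7
d [ -0.3   0.2 -48. ] rot [-0.001 -0.     0.081] F [-5.4  0.9  5. ] t 23.7 j [-0.58  0.64  1.78 -0.    0.73 -0.48]
```

```bash
python3 shift.py '[[0,0,-40,0,0,0,40],[0,0,-80,0,0,0.08,40],[0,0,-115,0,0,0.08,40],[0,0,-115,0,0,0.08,40]]'; python3 - <<'E'
from h import *
a=-.1787; c,n=np.cos(a),np.sin(a); print("TCP target",505.7+c*.2+n*7.2,143.8+n*.2-c*7.2)
E
python3 go.py 504.6 136.7 147 -.1787; python3 avg.py
```

```text
time: 24.1
ee_pos: [488.1, -265.4, 151.4]
tool_rot: [2.404, 2.01, 0.004]
force: [0.2, -0.1, -1.4]
grip_width: 47.0
gripper_force: 29.9
TCP target 504.6170120548846 136.67910559615336
d [398.7 -55.    2.8] rot [0.008 0.003 0.001] F [ 0.2 -0.1 -1.4] t 24.1 j [-0.58  0.45  1.72  0.    0.96 -0.4 ]
tcp [ 485.8 -264.1  146.5] holder 52.9 -404.9 F holder [ 0.01 -0.1  -1.78] tq [-0.02 -0.09 -0.01] rot [-0.803 -0.672  0.001] t 24.4
```

```bash
python3 shift.py '[[50,-7,0,0,0,0,40],[100,-13,0,0,0,0,40],[150,-20,0,0,0,0,40],[200,-26,0,0,0,0,40],[245,-32,0,0,0,0,40]]';  python3 shift.py '[[50,-7,0,0,0,0,40],[100,-14,0,0,-0.1,0,40],[145,-20,15,0,-0.2,0,40],[155,-21,30,0,-0.2,0,40],[155,-21,30,0,-0.2,0,40]]'; python3 avg.py; python3 - <<'E'
from h import *
import plant
s=manip.snapshot("side"); im=s["color"].astype(int); e=manip.get_state()["ee_pos"]
a=-.1787; q=(505.7,143.8); c,n=np.cos(a),np.sin(a)
W=lambda x,y,z:np.array([q[0]+c*x-n*y,q[1]+n*x+c*y,z])
d=np.array([np.cos(.2),-np.sin(.2)]); 
for o in(-4,0,4):
    C=np.array([-7,e[2]])+2*np.array([.2,.98])+o*d; print(o,"hub",proj(s,W(0,*(C-31*d))).round(1),"pin",proj(s,W(0,*(C-51*d))).round(1),"tip",proj(s,W(0,*(C+62*d))).round(1))
print(im[128:148,248:266].sum(2)//3)
print(im[116:136,256:270,0]-im[116:136,256:270,2])
E
```

```text
time: 24.9
ee_pos: [497.2, -15.3, 146.2]
tool_rot: [-2.409, -2.015, 0.001]
force: [0.6, 0.6, -0.9]
grip_width: 47.3
gripper_force: 29.9
time: 25.4
ee_pos: [503.0, 140.7, 114.3]
tool_rot: [2.302, 1.934, -0.237]
force: [-1.0, -0.4, -1.5]
grip_width: 47.1
gripper_force: 29.9
tcp [504.5 137.8 116.9] holder -0.1 -6.1 F holder [ 0.25 -0.02 -1.21] tq [ 0.11 -0.12  0.01] rot [ 2.306  1.926 -0.232] t 25.7
-4 hub [256.4 136.1] pin [255.2 138.3] tip [261.6 126.8]
0 hub [256.6 135.7] pin [255.5 137.9] tip [261.8 126.4]
4 hub [256.9 135.3] pin [255.7 137.4] tip [262. 126.]
[[130 112 103  97  85  95 117 115 113 113 116 117 115 115 111 110 107 100]
 [134 112 104  97  84  93 108 109 111 111 112 111 111 110 112 111 107 100]
 [139 115 105  97  94  99 109 106 109 106 109 109 107 109 109 108 105 100]
 [141 116 105 102 101 105 108 107 105 104 105 106 106 108 105 107 105  97]
 [142 115 104 105 107 107 107 105  97  90  89  95 104 107 107 104 104  96]
 [142 119 106 105 104 107 106  99  87  77  75  75  92 102 105 106 103  98]
 [150 132 113 107 107 108 105  96  82  90  94  74  78  97 107 105 104  96]
 [159 14
[... 1168 characters left out ...]
15 14 13 14 12 13  8  7]
 [ 9  7  6  6  8  9 12 13 14 14 13  9  9  6]
 [ 6  5  6  5  7  6  7 11 11 13 12  6  8  6]
 [ 6  5  6  6  7  7  7 11 12 13 11  8  7  6]
 [ 3  5  7  6  8  8  9  7 10 11 11  8  7  7]
 [ 4  5  8  7  7  7  9  9  7 11 10  8  6  8]
 [ 5  5  7  7  8  9  7  8  7  9  7  7  7  8]
 [ 5  6  7  7  6  7  7  7  6  6  6  7  7  7]
 [ 6  7  7  7  6  7  8  7  5  6  7  6  8  9]
 [ 6  6  6  6  7  7  7  7  6  5  6  7  8  7]
 [ 6  6  7  6  6  5  6  6  6  6  7  7  8  6]
 [ 7  6  6  6  7  6  6  7  7  6  4  6  7  7]
 [ 7  6  3  5  6  5  6  7  6  6  5  6  7  9]
 [ 6  3  3  2  6  5  5  5  6  6  5  6  7  8]
 [ 3  1  1  1  6  7  5  7  6  5  7  7  9  9]
 [ 0 -2 -1  1  1  4  7  6  4  7  5  7  9  7]]
```

```bash
python3 - <<'E'
from h import *
L=[]
for _ in range(3): s=manip.snapshot("side"); L.append(manip.get_state())
M=R.from_rotvec(L[-1]["tool_rot"]).as_matrix(); print(M.round(3),"yaw y",np.arctan2(M[1,1],M[0,1]),"yaw x-90",np.arctan2(M[1,0],M[0,0])-np.pi/2)
e=L[-1]["ee_pos"]; print(e)
# same seen pin/hub, predicted from the tool itself (o=0), frames: now
for o in(-4,0,4):
    C=e-2*M[:,2]+o*M[:,0]; print(o,[proj(s,C+k*M[:,0]).round(1) for k in(-51,-31,62)])
E
```

```text
[[ 0.175  0.984 -0.035]
 [ 0.964 -0.178 -0.195]
 [-0.198  0.001 -0.98 ]] yaw y -0.17904651294092092 yaw x-90 -0.17915134311337688
[504.74684763 138.27672028 117.40221537]
-4 [array([255.3, 138.1]), array([256.5, 136. ]), array([261.7, 126.6])]
0 [array([255.6, 137.7]), array([256.7, 135.6]), array([261.9, 126.3])]
4 [array([255.8, 137.3]), array([257. , 135.1]), array([262.1, 125.9])]
```

```bash
python3 shift.py '[[0,0,0,0,0.1,0,40],[0,0,0,0,0.2,0,40],[0,0,0,0,0.2,0,40]]'; cat > meas.py <<'E'
from h import *
L=[]
for _ in range(4): s=manip.snapshot("side"); L.append(manip.get_state())
e=np.mean([l["ee_pos"] for l in L[1:]],0); M=R.from_rotvec(L[-1]["tool_rot"]).as_matrix(); print(e.round(1),L[-1]["time"])
im=s["color"].astype(int)
for o in(-4,0,4):
    C=e-2*M[:,2]+o*M[:,0]; P=[proj(s,C+k*M[:,0]) for k in(-51,-31,62)]; print(o,[p.round(1) for p in P])
    if o==0: u,v=P[0].round().astype(int); a,b=P[2].round().astype(int)
print("gray from",u-6,v-9); print(im[v-9:v+4,u-6:u+9].sum(2)//3)
print("orange from",a-5,b-7); print(im[b-7:b+5,a-5:a+8,0]-im[b-7:b+5,a-5:a+8,2])
E
python3 meas.py
```

```text
time: 26.2
ee_pos: [504.5, 137.5, 117.4]
tool_rot: [-2.412, -2.012, -0.002]
force: [-0.0, -1.1, -0.7]
grip_width: 47.0
gripper_force: 29.9
[504.6 138.7 117.2] 26.4
-4 [array([255.2, 141.1]), array([256.4, 137.9]), array([261.8, 123.7])]
0 [array([255.4, 140.4]), array([256.6, 137.2]), array([262. , 123.2])]
4 [array([255.6, 139.8]), array([256.9, 136.6]), array([262.2, 122.6])]
gray from 249 131
[[107 100  94  89  99 107 107 105 104 109 116 122 117 115 112]
 [107  98  96  99 104 102 101 100 101 101 104 107 105 107 109]
 [112 100 100  98 102 102  99  98  96  94  98  99 104 103 107]
 [127 106  99 101 100 100  95  83  75  76  85  96  98 100 105]
 [145 124 108 101 103  98  92  71  62  63  66  87  96 100 100]
 [157 144 121 104 101  97  85  77  86  80  64  75  95 101  99]
 [163 155 140 115 101  99  94  94 108  90  68  78  96 101 101]
 [163 162 154 129 108 100 102 105 108  92  79  87  97 101  97]
 [164 165 161 145 123 104 100  99  99  91  94  97  99  99  96]
 [165 166 164 158 145 123 110 102  97  98  98  99  97  95  88]
 [165 164 164 164 158 149 134 121 106  98  96  97  93  87  80]
 [166 164 165 166 164 160 154 142 121  94  85  83  80  78  74]
 [162 159 159 158 161 163 161 151 126  90  77  74  74  70  70]]
orange from 257 116
[[15 11  6  4  4  4  2  4  4  1 -2  2 -1]
 [18 18 16 15 15 14 16 13 13  4  2 -2  2]
 [19 14 14 17 19 19 20 17 14  8  0  3  0]
 [14  9 11 16 17 19 19 17 15  9  3  2  3]
 [ 9  9  7  9 14 16 15 15 13  9  6  5  3]
 [ 6  7  6  6 11 13 16 14 13 11  8  5  6]
 [ 6  6  6  6 10 14 23 15 13 12  8  8  8]
 [ 7  7  8  8 10 11 17 13 13 12 11  7  6]
 [ 8  7  8  7  9  9  9  8 10 11  7  8  9]
 [ 7  7  7  8  9  9  8  7  9  9  7  7  7]
 [ 7  7  7  8  8  8  7  6  8  6  7  8  8]
 [ 7  8  9  8  8  8  7  7  5  7  8  7  7]]
```

```bash
python3 shift.py '[[-3,-1,0,0,-0.1,0,40],[-3,-1,0,0,-0.2,0,40],[-3,-1,0,0,-0.2,0,40]]'; python3 avg.py; python3 shift.py '[[2,0,10,0,0,0,40],[4,0,20,0,0,0,40],[5,0,25,0,0,0,40],[5,0,25,0,0,0,40]]'; python3 avg.py
```

```text
time: 26.7
ee_pos: [503.2, 137.7, 116.7]
tool_rot: [2.3, 1.929, -0.234]
force: [0.8, 0.3, -1.9]
grip_width: 47.0
gripper_force: 29.9
time: 27.2
ee_pos: [502.5, 135.6, 90.5]
tool_rot: [2.306, 1.927, -0.234]
force: [-0.5, 0.8, -0.2]
grip_width: 47.0
gripper_force: 29.9Traceback (most recent call last):
  File "avg.py", line 3, in <module>
    for _ in range(6): manip.snapshot("side"); L.append(manip.get_state())
                       ~~~~~~~~~~~~~~^^^^^^^^
ValueError: 200 camera calls are used up
Traceback (most recent call last):
  File "avg.py", line 3, in <module>
    for _ in range(6): manip.snapshot("side"); L.append(manip.get_state())
                       ~~~~~~~~~~~~~~^^^^^^^^
ValueError: 200 camera calls are used up
```

Camera calls are used up (my averaging script spent them), so from here I work by force and pose only.

```bash
cat > st.py <<'E'
from h import *
st=manip.get_state(); e=st["ee_pos"]; a=-.1787; d=e-[505.7,143.8,0]; c,n=np.cos(a),np.sin(a); f=st["force"]
print("holder",(c*d[0]+n*d[1]).round(1),(-n*d[0]+c*d[1]).round(1),e[2].round(1),"F",np.round([c*f[0]+n*f[1],-n*f[0]+c*f[1],f[2]],2),"tq",np.round(st["ft_torque"],2),"w",round(st["grip_width"],1),"t",st["time"])
E
python3 shift.py '[[1,0,5,0,0,0,40],[2,0,10,0,0,0,40],[2,0,10,0,0,0,40]]' >/dev/null; python3 st.py;python3 shift.py '[[1,0,4,0,0,0,40],[1,0,4,0,0,0,40]]' >/dev/null; python3 st.py
```

```text
holder -1.6 -8.3 80.7 F [-0.05  0.2  -0.54] tq [ 0.06 -0.09 -0.03] w 47.4 t 27.5
holder -1.4 -8.0 76.8 F [-0.34  0.67 -0.69] tq [ 0.12 -0.07  0.03] w 46.9 t 27.7
```

```bash
python3 shift.py '[[1,0,4,0,0,0,40],[1,0,4,0,0,0,40]]' >/dev/null; python3 st.py;python3 shift.py '[[0,0,2,0,0,0,40],[0,0,2,0,0,0,40]]' >/dev/null; python3 st.py; python3 shift.py '[[0.5,0,2,0,0,0,40],[0.5,0,2,0,0,0,40]]' >/dev/null; python3 st.py
```

```text
holder -1.4 -7.8 72.7 F [-0.95 -1.01 -1.13] tq [ 0.11 -0.12 -0.  ] w 47.5 t 27.9
holder -1.3 -8.3 71.0 F [ 1.16  0.72 -1.66] tq [ 0.12 -0.14 -0.03] w 47.3 t 28.1
holder -1.2 -8.1 69.0 F [ 0.39 -0.15 -0.82] tq [ 0.09 -0.1   0.02] w 47.2 t 28.3
```

```bash
python3 shift.py '[[4,0,-0.8,0,0,0,40],[8,0,-1.6,0,0,0,40],[12,0,-2.4,0,0,0,40],[12,0,-2.4,0,0,0,40]]' >/dev/null; python3 st.py;python3 shift.py '[[2,0,-0.4,0,0,0,40],[4,0,-0.8,0,0,0,40],[4,0,-0.8,0,0,0,40]]' >/dev/null; python3 st.py
```

```text
holder -1.4 4.4 68.9 F [ 0.52 -4.15 -1.35] tq [-0.61 -0.08 -0.02] w 47.2 t 28.7
holder -1.5 8.0 68.9 F [ 0.63 -5.64 -3.62] tq [-0.93  0.02  0.03] w 47.1 t 29.0
```

```bash
python3 shift.py '[[3,0,-0.6,0,0,0,40],[6,0,-1.2,0,0,0,40],[6,0,-1.2,0,0,0,40]]' >/dev/null; python3 st.py;python3 shift.py '[[0.5,0,3,0,0.05,0,40],[0.7,0,6,0,0.1,0,40],[1,0,9,0,0.15,0,40],[1,0,10,0,0.2,0,40],[1,0,10,0,0.2,0,40]]' ; python3 st.py
```

```text
holder -1.7 13.7 68.7 F [ 1.33 -9.23 -3.32] tq [-1.43 -0.02 -0.03] w 47.1 t 29.3
time: 29.8
ee_pos: [506.2, 155.9, 58.6]
tool_rot: [-2.41, -2.013, 0.001]
force: [-1.1, -7.6, -3.3]
grip_width: 47.2
gripper_force: 29.9
holder -1.7 12.0 58.6 F [ 0.31 -7.7  -3.32] tq [-1.48  0.1   0.01] w 47.2 t 29.8
```

```bash
python3 shift.py '[[-3,0,0,0,0,0,40],[-5,0,0,0,0,0,40],[-5,0,0,0,0,0,40]]' >/dev/null; python3 st.py
```

```text
holder -1.5 9.1 58.9 F [-1.54  6.31 -5.76] tq [ 0.71 -0.01 -0.01] w 47.1 t 30.1
```

Blocked at the cheek face again. The contact forces (−x, −z) suggest the pin is slightly high and toward +x. I'll back off, pivot the pin toward −x, lower a little and retry.

```bash
python3 shift.py '[[4,0,0,0,0,0,40],[4,-1.3,1.5,0,0,0.03,40],[4,-1.3,1.5,0,0,0.03,40]]' >/dev/null; python3 st.py; python3 shift.py '[[-3,0,0,0,0,0,40],[-5,0,0,0,0,0,40],[-5,0,0,0,0,0,40]]' >/dev/null; python3 st.py
```

```text
holder -3.0 12.0 57.3 F [-0.97 -7.63 -0.16] tq [-1.21  0.28  0.09] w 47.0 t 30.4
holder -2.9 7.0 57.5 F [-1.03 -4.76 -0.93] tq [-0.85  0.25  0.06] w 47.1 t 30.7
```

It moves freely now, so the pin is entering the cup. I'll continue toward home.

```bash
python3 shift.py '[[-2,0,0,0,0,0,40],[-3,0,0,0,0,0,40],[-3,0,0,0,0,0,40]]' >/dev/null; python3 st.py; python3 shift.py '[[-2,0,0,0,0,0,40],[-3,0,0,0,0,0,40],[-3,0,0,0,0,0,40]]' >/dev/null; python3 st.py
```

```text
holder -2.9 4.3 57.5 F [-1.75 -3.53 -0.61] tq [-0.63  0.3   0.07] w 46.9 t 31.0
holder -2.9 2.0 57.6 F [-1.86  3.24 -1.58] tq [0.66 0.15 0.06] w 47.2 t 31.3
```

```bash
python3 shift.py '[[-1,0,0,0,0,0,40],[-1,0,0,0,0,0,40]]' >/dev/null; python3 st.py; python3 shift.py '[[0,0,0,0,0,0,50],[0,0,0,0,0,0,52],[0,0,0,0,0,0,54],[0,0,0,0,0,0,56],[0,0,0,0,0,0,56]]' >/dev/null; python3 st.py
```

```text
holder -2.8 1.9 57.6 F [-4.15 10.53 -3.11] tq [1.93 0.06 0.06] w 47.2 t 31.5
holder -2.8 0.3 57.6 F [ 0.54 -0.45  0.01] tq [-0.05 -0.07 -0.02] w 55.5 t 32.0
```

```bash
python3 shift.py '[[1.3,1,0.5,0,0,-0.03,56],[1.3,1,0.5,0,0,-0.03,40],[1.3,1,0.5,0,0,-0.03,40],[1.3,1,0.5,0,0,-0.03,40],[1.3,1,0.5,0,0,-0.03,40]]' >/dev/null; python3 st.py; python3 shift.py '[[0,0,0,0,0,0,40],[-1.5,0,0,0,0,0,40],[-1.5,0,0,0,0,0,40]]' >/dev/null; python3 st.py
```

```text
holder -2.0 1.6 56.9 F [-0.63  0.56 -1.18] tq [-0.12  0.03  0.12] w 47.0 t 32.5
holder -1.9 1.3 57.0 F [-1.33 11.51 -4.57] tq [ 1.88 -0.13  0.07] w 47.3 t 32.8
```

It is firmly at a hard stop, so the pin is home. I'll release, rise, turn the gripper 90°, close it and go over the red pad.

```bash
python3 shift.py '[[0,0,0,0,0,0,60],[0,0,0,0,0,0,62],[0,0,0,0,0,0,64],[0,0,-20,0,0,0,64],[0,0,-40,0,0,0,64]]' >/dev/null; python3 st.py; python3 shift.py '[[0,0,-40,0,0,0,64],[0,0,-60,0,0,-0.15,40],[18,-40,-60,0,0,-0.3,10],[36,-79,-60,0,0,-0.45,0],[36,-79,-60,0,0,-0.6,0]]' >/dev/null; python3 go.py 431.7 195.2 120 -1.7495
```

```text
holder -2.1 -0.2 97.3 F [-0.2  -0.12 -0.22] tq [ 0.01 -0.06  0.03] w 64.2 t 33.3
d [-0.9  2.3 37.1] rot [-1.00e-03  1.00e-03  2.18e+00] F [0.8 0.6 0.5] t 33.8 j [ 0.33  0.31  1.92  0.    0.91 -0.1 ]
```

```bash
python3 - <<'E'
import numpy as np
a=-.1787; c,n=np.cos(a),np.sin(a); x,y=-81.5,37.5
print(505.7+c*x-n*y,143.8+n*x+c*y)
E
```

```text
432.1634795786079 195.18949468825497
```

```bash
python3 shift.py '[[0,0,20,0,0,-0.15,0],[0,0,40,0,0,-0.3,0],[0,0,60,0,0,-0.45,0],[0,0,60,0,0,-0.6,0],[0,0,60,0,0,-0.75,0]]' >/dev/null; python3 shift.py '[[0,0,0,0,0,-0.15,0],[0,0,0,0,0,-0.21,0],[0,0,0,0,0,-0.21,0]]'; python3 go.py 432.2 195.2 70 1.392
```

```text
time: 34.6
ee_pos: [432.6, 193.6, 97.1]
tool_rot: [0.295, 3.127, -0.0]
force: [0.6, -0.2, 0.2]
grip_width: 0.3
gripper_force: 0.0
d [ 0.7  1.5 27.1] rot [ 0.     0.    -0.009] F [ 0.6 -0.2  0.2] t 34.6 j [ 0.32  0.42  1.96 -0.    0.77 -1.06]
```

```bash
python3 shift.py '[[0.5,1.5,20,0,0,0,0],[0.5,1.5,34,0,0,0,0],[0.5,1.5,34,0,0,0,0]]' >/dev/null; python3 st.py; python3 shift.py '[[0,0,4,0,0,0,0],[0,0,8,0,0,0,0],[0,0,8,0,0,0,0]]' >/dev/null; python3 st.py;  python3 shift.py '[[0,0,3,0,0,0,0],[0,0,6,0,0,0,0],[0,0,6,0,0,0,0]]' >/dev/null; python3 st.py
```

```text
holder -82.1 37.1 61.8 F [-0.94 -0.35  0.28] tq [ 0.07 -0.15 -0.01] w 0.5 t 34.9
holder -81.3 37.6 55.1 F [1.03 0.31 0.09] tq [ 0.04 -0.12  0.02] w 0.6 t 35.2
holder -81.5 37.6 48.8 F [ 1.55 -1.02 -0.17] tq [ 0.02 -0.2   0.04] w 0.4 t 35.5
```

```bash
python3 shift.py '[[0,0,3,0,0,0,0],[0,0,3,0,0,0,0]]' >/dev/null; python3 st.py;  python3 shift.py '[[0,0,3,0,0,0,0],[0,0,3,0,0,0,0]]' >/dev/null; python3 st.py; python3 shift.py '[[0,0,2,0,0,0,0],[0,0,2,0,0,0,0]]' >/dev/null; python3 st.py;python3 shift.py '[[0,0,2,0,0,0,0],[0,0,2,0,0,0,0]]' >/dev/null; python3 st.py
```

```text
holder -81.6 37.5 45.7 F [-0.99 -0.97 -0.33] tq [ 0.07 -0.03  0.08] w 0.5 t 35.7
holder -81.7 37.5 42.7 F [-2.44 -0.21  0.97] tq [0.17 0.18 0.  ] w 0.1 t 35.9
holder -81.5 37.6 41.7 F [-7.62 -1.84 20.61] tq [-0.13  1.29 -0.01] w 0.6 t 36.1
holder -81.5 37.7 40.9 F [-14.02  -5.37  41.81] tq [-0.55  2.33 -0.04] w 0.6 t 36.3
```

The pad hit its hard stop at the expected height (tip about z 28 mm). I'll retreat and hand in.

```bash
python3 shift.py '[[0,0,-5,0,0,0,0],[0,0,-40,0,0,0,0],[0,0,-80,0,0,0,0],[0,0,-100,0,0,0,0],[0,0,-100,0,0,0,0]]'; python3 -c "
from plant import manip
print(manip.job_done())"
```

```text
time: 36.8
ee_pos: [434.0, 195.7, 141.5]
tool_rot: [0.296, 3.122, 0.003]
force: [0.2, 0.2, -0.4]
grip_width: 0.2
gripper_force: 0.0
the job is handed in; nothing more can be done
None
```

I handed the job in at 36.8 s, with no verdict returned: by force and pose readings the roll is home in the cup and the red pad was then pressed to its stop. Neither was checked by camera, because my averaging script used up all 200 calls before the final insertion. The first tries jammed and slid the roll in the grip, so I regripped it at the cradle. The last push on the pad peaked at about 42 N at the fingertips, and I viewed 11 pictures, one over the limit of 10.

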